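# Free the fan on the balancing stand

### The job

The dust-extractor fan on the balancing stand is to be checked for balance. First draw out the whetstone that chocks its blades and lay it flat on the bench with its middle at least 20 cm from the middle of the fan; then pull the lock knob up out of its notch, turn it clockwise (seen from above) to the free notch, and push it fully down again. Let the fan swing by itself until it rests with its heavy side down; do not push the fan with the robot or disturb the tin, bottle, nail tray and cup round about.

Things in the scene. Friction and masses are not known exactly. Their poses are not given: they have to be found in the camera images.
- stand: Grey steel balancing stand, fixed. Origin on the bench under the fan's middle, z up. Fan shaft along y, chock sticks out to -x, lock post at x 0, y -100 mm. Two feet 14 mm high, x -75 to 75 mm: y 44 to 72 and y -132 to -44 mm (bare bench between), joined by a bar at x 75 to 97 mm. Uprights at y +/-56 mm, 86 mm high, each with two 36 mm rollers that carry the shaft.
- fan_middle (a point): Middle of the fan, on its level shaft, 98 mm above the bench. The fan is bright metal with six flat blades 60 degrees apart and turns in the stand's x-z plane: 170 mm over the tips (13 to 183 mm above the bench), 36 mm deep (y -18 to 18 mm); shaft 130 mm long. It cannot be lifted out.
- fan (a joint): Turn of the fan on its rollers, rad: 0 = heavy blade straight down, +pi/2 = heavy blade towards the stand's +x. It starts near 1.2 to 1.55, leaning on the lock finger. It runs freely and, once free, swings for about 3 s before it rests.
- fan_weight (a point): Middle of the dark steel weight (16 x 34 x 26 mm) clamped on one blade, 68 mm from the shaft: the fan's heavy side.
- knob_lift (a joint): How far the lock knob is pulled up, m: 0 = fully down, 0.020 = stop. Below 0.012 a key under it sits in a notch of the collar and the knob cannot turn. It stays at any height by friction (about 4 N to move either way).
- knob_turn (a joint): Turn of the lock knob, rad, growing clockwise from above: 0 = lock notch (finger points at the fan, stand's +y, between two blades), 1.31 = free notch (finger points nearly to the stand's +x, outside the fan). End stops lie 0.03 beyond each notch; the key enters a notch within about 0.08. It starts within 0.09 of 0. Turning takes 0.04 N m. With the chock in, blades can block the finger.
- knob_grip (a point): Middle of the black bar of the lock knob, on the knob's vertical axis, 179 mm above the bench when the knob is down; moves with it. The bar is 70 mm long, 16 mm thick, 28 mm high (14 mm above and below this point); the point's y axis is the bar's length and the way the finger points, x its thickness. The steel finger below the bar is 92 mm long, 10 mm wide; its upper face is 33 mm below this point.
- whetstone: Grey whetstone, 140 mm long (its own y), 50 mm wide (x), 22 mm high, 0.25 to 0.45 kg, loose; origin in the middle of its underside. It lies on the bench along the stand's x, its inner end 8 to 24 mm short of the fan's middle under the blades, its outer 70 mm clear of the fan. It must be drawn straight out along the stand's -x by about 80 mm before it can be lifted.
- press_ball (a point): Obstacle: red ball, 36 mm, on the end of the eyelet press's lever, 0.36 m above the bench; behind it the lever slopes down to the press at +x. Keep the wrist clear of it.
- polish_tin: Bystander: round tin, 70 mm across, 24 mm high, in line with the whetstone about 0.3 m from the fan; origin at the middle of its underside.
- glue_bottle: Bystander: brown bottle with a black cap, the one next to the whetstone, 60 mm across, 112 mm high; origin at the middle of its underside.
- nail_tray: Bystander: pale open tray, the one in front of the whetstone, of nails, 66 x 105 mm (its x, y), 38 mm high; origin at the middle of its underside.
- cup: Bystander: blue cup, the one beside the stand, 70 mm across, 85 mm high; origin at the middle of its underside.
Mind the look-alikes: they are no part of the job. What is shaped like the whetstone but yellow is not meant.

How it is judged (in metres and radians):
On the way, in this order (a step that is already met when the one before it is completed fails the run):
1. the whetstone lies flat on the bench, its middle at least 190 mm from the fan's, with the knob still locked (horizontal distance between whetstone and fan_middle above 0.19 m and angle between whetstone's own z axis and vertical below 0.1 rad and height (world z) of whetstone below 0.008 m and linear speed of whetstone below 0.02 m/s and value of joint knob_turn below 0.3 rad), for 0.2 s.
2. the lock knob is pulled up more than 12 mm, still at the lock notch (value of joint knob_lift above 0.012 m and value of joint knob_turn below 0.4 rad), for 0.1 s.
3. the knob, still up, is turned to the free notch (value of joint knob_lift above 0.009 m and value of joint knob_turn above 1.15 rad), for 0.1 s.
4. the knob is pushed fully down in the free notch (value of joint knob_turn above 1.15 rad and value of joint knob_lift below 0.004 m), for 0.2 s.
At the end, for the whole second after the job is handed in: The whetstone lies flat and at rest on the bench, its middle at least 190 mm from the fan's (seen from above); the lock knob is in the free notch (turned more than 1.15 rad) and down within 4 mm; the fan is at rest with its weight straight below the shaft within 13 mm (all of step 4 and horizontal distance between whetstone and fan_middle above 0.19 m and angle between whetstone's own z axis and vertical below 0.1 rad and height (world z) of whetstone below 0.008 m and linear speed of whetstone below 0.02 m/s and x of fan_weight in the frame of stand between -0.013 and 0.013 m and height (world z) of fan_weight below 0.05 m and velocity of joint fan between -0.15 and 0.15 rad/s); the robot touches nothing.
It fails at once if the polish tin is shifted more than 25 mm or tipped (distance of polish_tin from where it was at the start of the episode above 0.025 m or angle between polish_tin's own z axis and vertical above 0.25 rad).
It fails at once if the bottle is shifted more than 25 mm or tipped (distance of glue_bottle from where it was at the start of the episode above 0.025 m or angle between glue_bottle's own z axis and vertical above 0.25 rad).
It fails at once if the nail tray is shifted more than 25 mm or tipped (distance of nail_tray from where it was at the start of the episode above 0.025 m or angle between nail_tray's own z axis and vertical above 0.25 rad).
It fails at once if the cup is shifted more than 25 mm or tipped (distance of cup from where it was at the start of the episode above 0.025 m or angle between cup's own z axis and vertical above 0.25 rad).
It fails at once if the robot pushes on the fan (contact force between any of the fingers, the arm and fan above 1 N).
It also fails if it takes over 72 s, if anything falls off the work surface, if the arm or the gripper's body presses on something with over 40 N, if the wrist force passes 120 N, or if a joint passes its speed limit or range.

### The arm

A 6-joint arm with a two-finger parallel gripper is mounted at the origin on a cart in front of the work surface, level with it; the furniture and walls round the work are solid. World frame = base frame: x ahead of the robot, y to its left, z up, the work surface at z = 0. Lengths are in mm, angles in degrees, forces in N, time in s.
With the tool pointing down it reaches from about 300 to 875 mm from the base axis. Payload 4.2 kg.
Tool frame: the origin (TCP) lies at the very end of the fingers, on their centre line; the grasp point (between the pads) lies 19 mm behind it; z points along the fingers, y is the line along which they close (so a half turn about z gives the same grasp; the last joint's range is limited). The gripper opens to 85 mm and grips with 20 to 120 N. Pads are 22 mm wide; open, the fingers measure 114 mm over their backs; the gripper's body (76 mm by 85 mm) begins 54 mm behind the grasp point. The pads swing forward as they close: fully open they stand 13 mm farther back than shut.
Start: joints at [-77.922, 18.312, 89.639, -0, 72.044, -1.146], TCP at [131.537, -559.767, 231.338] pointing down, gripper open.
Joint ranges: [-177.97, 177.97], [-48.28, 115.42], [12.27, 149.76], [-77.06, 257.06], [2.81, 150.46], [-146.56, 146.56]. Speed limits (degrees/s): [147.25, 147.25, 180, 180, 180, 180].

### API

Orientations are given as [roll, pitch, yaw] about the fixed x, y, z axes, in that order (R = Rz(yaw) Ry(pitch) Rx(roll)).
In Python, from workcell import robot gives the robot as it stands. Calls block until the motion is done:
- robot.reach(position, orientation): joint-space move of the TCP to a pose.
- robot.line_to(position, max_speed=150, attitude=None, contact_N=None): straight line of the TCP; attitude=None keeps the orientation; max_speed is the mean speed in mm/s. With contact_N (N) it stops when the force on the tool has changed by that much, and returns True; else False.
- robot.set_joints(angles): joint-space move.
- robot.set_gripper(opening, effort=None): finger opening in mm; effort is the grip in N (None keeps the last); returns when the fingers have stopped.
- robot.pause(seconds).
- robot.inverse_kinematics(position, orientation): joint angles nearest the present ones, or None.
- robot.get_obs(): the state.
- robot.read_camera(name): name is "side" or "top" or "wrist"; returns a dict with "img" (420x560x3 uint8, red, green, blue), "intrinsics" (3x3 intrinsics, pixels), "rvec" (rotation vector, rad) and "tvec" (3), from world to camera coordinates, as OpenCV has them. Camera axes: x right, y down, z forward; pixel columns grow to the right and rows downward; lengths in mm; the calibration is good to about 2 mm. A picture is of the moment at which its call begins. There is no depth.
A pose or a line that the arm cannot do raises robot.IKError and nothing moves.
- robot.job_done(): hands the job in; it is judged then, once.
The state is a dict: "time": time; "qpos": joint angles; "qd": joint speeds; "joint_efforts": joint torques, N m; "eef_pos": TCP position; "tcp_rot": TCP orientation; "contact_force": force on the tool from outside, world axes, zero at the start; "ft_torque": the same for the moment, N m; "gripper_width": finger opening in mm; "grasp_force": force on a finger pad.
Only numpy, scipy, OpenCV 4.12 (cv2) and the standard library are available. Lean on these libraries where they do the work, as an engineer would, in place of code of your own. Each camera call takes 0.05 s, during which the arm holds its last target. There are 200 camera calls.

## Working session

There is one attempt and no reset: what is moved stays moved. The work goes in short steps, each a Python script; the robot and the scene stay as the last script left them, time stands still between calls to the robot, and variables do not carry over. Pictures are saved under pics/ and viewed, at most 10 in all, crops included, and the job is handed in when it is done.

```bash
mkdir -p pics; cat > h.py <<'E'
import numpy as np, cv2
from workcell import robot
def cam(n):
    c=robot.read_camera(n); R=cv2.Rodrigues(np.array(c['rvec'],float))[0]
    return c['img'],np.array(c['intrinsics'],float),R,np.array(c['tvec'],float).ravel()
def ray(c,u,v):
    _,K,R,t=c; d=R.T@np.linalg.inv(K)@np.array([u,v,1.]); return -R.T@t,d
def onz(c,u,v,z):
    o,d=ray(c,u,v); return o+d*(z-o[2])/d[2]
def proj(c,P):
    _,K,R,t=c; p=K@(R@np.array(P,float)+t); return p[:2]/p[2]
def tri(c1,p1,c2,p2):
    o1,d1=ray(c1,*p1);o2,d2=ray(c2,*p2)
    s=np.linalg.lstsq(np.c_[d1,-d2],o2-o1,rcond=None)[0]
    a,b=o1+s[0]*d1,o2+s[1]*d2; return (a+b)/2,np.linalg.norm(a-b)
def save(c,n): cv2.imwrite('pics/'+n,cv2.cvtColor(c[0],cv2.COLOR_RGB2BGR))
E
python3 - <<'E'
from h import *
for n in('top','side'):
    c=cam(n); save(c,n+'0.png'); print(n,-c[2].T@c[3],c[1][0,0])
print(robot.get_obs())
E
```

```text
top [ 265.01701484   94.4173448  1602.47414535] 426.9400982970117
side [ 580.40775839 -939.86744535 1054.48278745] 492.0732687760565
{'time': 0.1, 'qpos': array([-7.79219054e+01,  1.83490489e+01,  8.97003126e+01,  1.64447393e-03,
        7.20461551e+01, -1.14530106e+00]), 'qd': array([-0.07624354, -0.10130588, -0.14917908, -0.02376679, -0.10005866,
       -0.05693378]), 'joint_efforts': array([ 1.39173208e-03, -4.16408372e+01, -2.34704787e+01,  2.92119080e-05,
        4.89320621e-03,  2.53662350e-06]), 'eef_pos': array([ 131.45299988, -559.31817312,  230.54954299]), 'tcp_rot': array([-1.79904534e+02, -3.47241776e-03,  1.32228845e+01]), 'contact_force': array([-0.5310372 , -0.01282297, -0.70556233]), 'ft_torque': array([-0.03552453,  0.03642549,  0.05827439]), 'grasp_force': 0.0, 'gripper_width': 85.1842683646592}
```

View pics/top0.png

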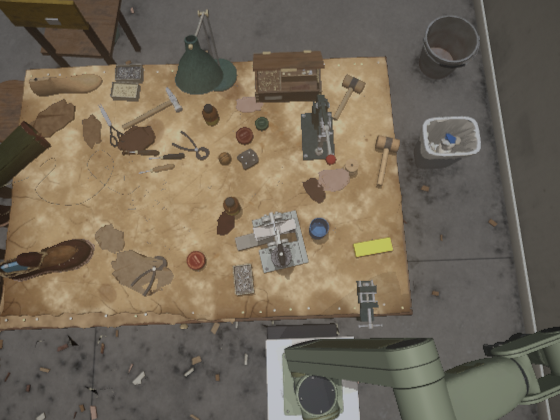

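View pics/side0.png

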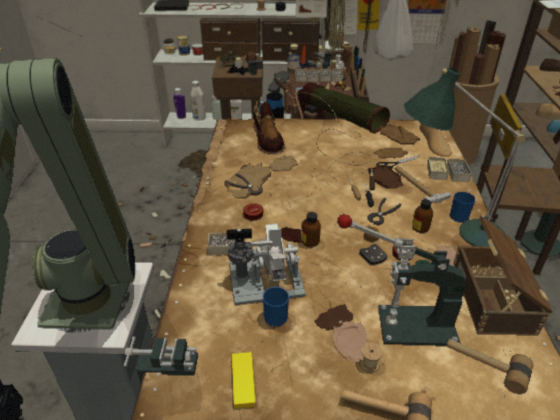

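The stand is at top px ~(278,240), with the knob bar toward the robot at (283,255). The whetstone is on the left at (247,241), the tin at (196,260), the tray at (244,279), the bottle at (231,205), the cup at (319,228) and the ball at (331,160). Next I'll enlarge both views.

```bash
python3 - <<'E'
import cv2,numpy as np
a=cv2.imread('pics/top0.png')[195:300,180:335]; b=cv2.imread('pics/side0.png')[205:335,200:340]
cv2.imwrite('pics/t0c.png',cv2.resize(a,None,fx=5,fy=5,interpolation=cv2.INTER_CUBIC))
cv2.imwrite('pics/s0c.png',cv2.resize(b,None,fx=4.5,fy=4.5,interpolation=cv2.INTER_CUBIC))
E
```

```text
(no output)
```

View pics/t0c.png

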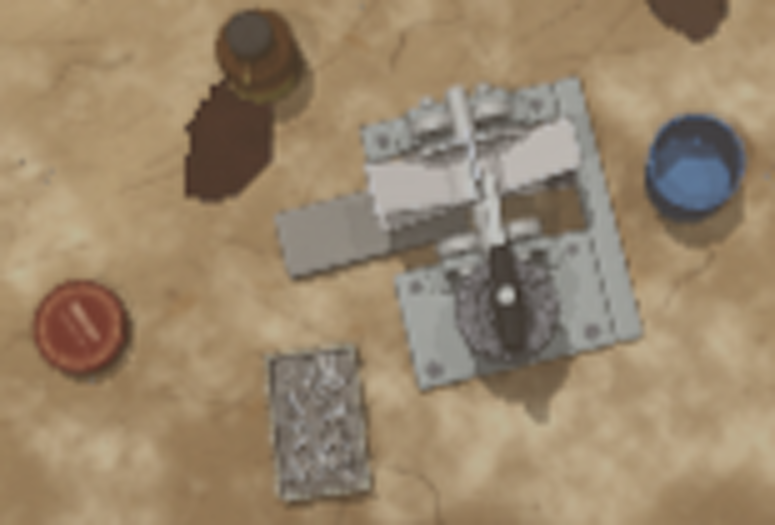

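View pics/s0c.png

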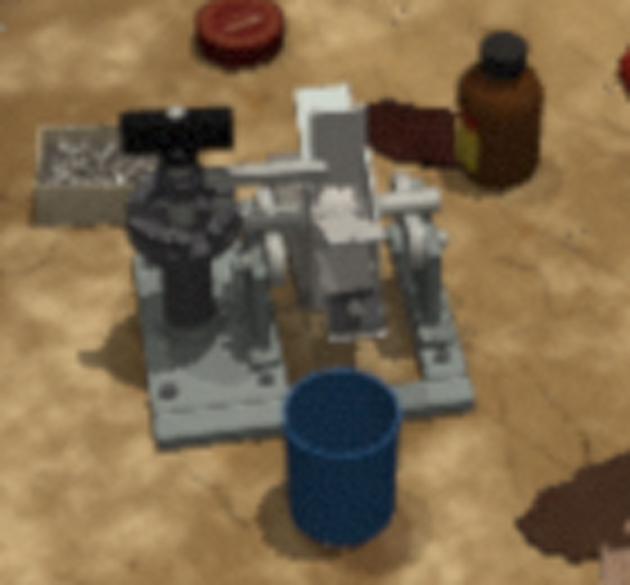

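The crops show the stand foot corners clearly: top crop (422,390), (642,340), (575,78), (363,125). The stone's outer end is at (275,215)–(293,280), and the knob dot at (507,295) with its bar running (503,245)–(512,350).

```bash
python3 - <<'E'
from h import *
T=cam('top');S=cam('side')
t=lambda u,v:((u+.5)/5-.5+180,(v+.5)/5-.5+195)
s=lambda u,v:((u+.5)/4.5-.5+200,(v+.5)/4.5-.5+205)
M=np.array([[-75,-132],[97,-132],[97,72],[-75,72]],float)
W=np.array([onz(T,*t(*p),14)[:2] for p in[(422,390),(642,340),(575,78),(363,125)]])
mc,wc=M.mean(0),W.mean(0);A=(M-mc);B=(W-wc)
th=np.arctan2((A[:,0]*B[:,1]-A[:,1]*B[:,0]).sum(),(A*B).sum())
R=np.array([[np.cos(th),-np.sin(th)],[np.sin(th),np.cos(th)]]);o=wc-R@mc
print('stand',o,np.degrees(th),'res',W-(M@R.T+o))
inv=lambda P:R.T@(np.array(P)[:2]-o)
k,e=tri(T,t(507,295),S,s(177,112));print('knobdot',k,e,inv(k),'exp',R@[0,-100]+o)
a,b=onz(T,*t(503,245),193),onz(T,*t(512,350),193);print('bar',a,b,np.degrees(np.arctan2(*(a-b)[1::-1])),np.linalg.norm(a-b),(a+b)/2)
for n,p,z in[('st1',(275,215),22),('st2',(293,280),22),('tin',(82,327),24),('cap',(248,33),112),('tr1',(268,357),38),('tr2',(357,347),38),('tr3',(372,491),38),('tr4',(283,502),38),('cup',(695,167),85)]:
    q=onz(T,*t(*p),z);print(n,q.round(1),inv(q).round(1))
b,e=tri(T,(331,159.5),S,(344.5,221));print('ball',b,e,inv(b))
print('bottle side',onz(S,*s(503,50),112), 'tin side',onz(S,*s(240,20),24))
for n,p in[('ne',(158,440)),('fe',(472,400))]: print(n,inv(onz(S,*s(*p),0)))
E
```

```text
stand [530.01972255 110.21249387] -79.04421350947754 res [[ 0.66802103 -2.88589806]
 [-1.35969669  1.82492682]
 [-0.82069351  3.75848088]
 [ 1.51236917 -2.69750965]]
knobdot [434.50998658  91.15492443 190.64113797] 1.8780699013679794 [  0.55846537 -97.39090683] exp [431.84230925  91.20734936]
bar [466.68294389  92.33957117 193.        ] [396.97939105  89.02956966 193.        ] 2.7187531856980813 69.78209934808694 [431.83116747  90.68457042 193.        ]
st1 [520.2 261.7  22. ] [-150.6   19.2]
st2 [470.9 249.   22. ] [-147.5  -31.7]
tin [441.7 405.3  24. ] [-306.5  -30.7]
cap [638.7 269.8 112. ] [-136.  137.]
tr1 [413.1 266.6  38. ] [-175.8  -85.1]
tr2 [417.9 201.5  38. ] [-110.9  -92.7]
tr3 [314.3 193.   38. ] [-122.3 -196.1]
tr4 [308.9 257.2  38. ] [-186.3 -189.2]
cup [533.5 -48.3  85. ] [156.3 -26.7]
ball [697.56780631 -72.69010212 358.54435647] 1.9749820184465008 [211.41179304 129.73347199]
bottle side [639.87737173 258.29953919 112.        ] tin side [445.0433123  401.40888594  24.        ]
ne [  89.91015791 -127.02965366]
fe [88.55462745 74.52666629]
```

```bash
cat >> h.py <<'E'
TH=np.radians(-79.0); RS=np.array([[np.cos(TH),-np.sin(TH)],[np.sin(TH),np.cos(TH)]]); O=np.array([530.,110.2])
def st(x,y,z): return [*(RS@[x,y]+O),z]
def ist(P): return RS.T@(np.array(P)[:2]-O)
def ob(): 
    o=robot.get_obs(); print('t',round(o['time'],2),'pos',o['eef_pos'].round(1),'rot',o['tcp_rot'].round(1),'F',o['contact_force'].round(1),'w',round(o['gripper_width'],1),'g',round(o['grasp_force'],1),'q6',o['qpos'][5].round(1),'st',ist(o['eef_pos']).round(1)); return o
E
python3 - <<'E'
from h import *
P=st(-135,-6,170)
for y in(-77,103): print(y,robot.inverse_kinematics(P,[180,0,y]), robot.inverse_kinematics(st(0,-100,180),[180,0,y]))
robot.reach([350,-250,330],[180,0,-40])
robot.reach([430,60,330],[180,0,-77])
robot.reach(P,[180,0,-77])
robot.set_gripper(68,60)
ob()
c=cam('wrist');save(c,'w1.png')
for p in[(-149,-31),(-149,19),(-85,-31),(-85,19)]: print(p,proj(c,st(*p,22)).round())
E
```

```text
-77 None None
103 [ 2.46718759e+01  1.90675451e+01  9.78629444e+01 -2.54444375e-14
  6.30695105e+01  1.16718759e+01] [ 1.04217201e+01  8.78617633e+00  1.10645492e+02 -2.54444375e-14
  6.05683314e+01 -2.57827993e+00]Traceback (most recent call last):
  File "<stdin>", line 5, in <module>
workcell.IKError: the arm cannot take that pose within its joint ranges
```

```bash
python3 - <<'E'
from h import *
P=st(-135,-6,170)
robot.reach([350,-250,330],[180,0,60])
robot.reach([430,60,330],[180,0,90])
robot.reach(P,[180,0,103])
robot.set_gripper(68,60)
ob()
c=cam('wrist');save(c,'w1.png')
for p in[(-149,-31),(-149,19),(-85,-31),(-85,19)]: print(p,proj(c,st(*p,22)).round())
E
```

```text
t 5.73 pos [498.7 241.  170.9] rot [179.9  -0.  102.9] F [-0.2 -0.4  0.6] w 68.2 g 0.0 q6 11.7 st [-134.4   -5.8]
(-149, -31) [253. 170.]
(-149, 19) [315. 172.]
(-85, -31) [252. 244.]
(-85, 19) [311. 245.]
```

View pics/w1.png

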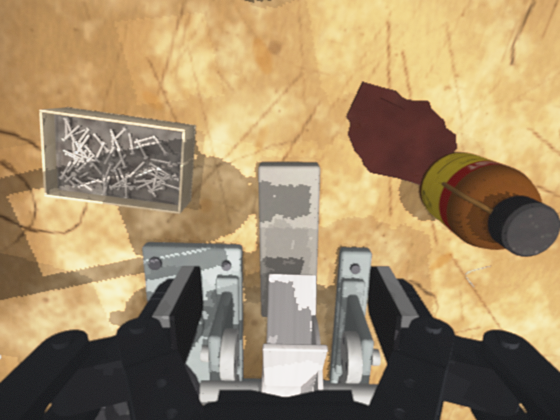

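The wrist view shows the stone square to the fingers, with its outer end at px (260–318,164). That puts the stone's middle at about stand (-84,-2). I'll grip at (-140,-2), draw it straight out, then slide it aside between the tin and the bottle.

```bash
python3 - <<'E'
from h import *
robot.line_to(st(-140,-2,170)); robot.line_to(st(-140,-2,40),120)
print(robot.line_to(st(-140,-2,3),40,contact_N=8)); ob()
robot.set_gripper(40,60); o=ob()
z=o['eef_pos'][2]
robot.line_to(st(-226,-2,z+.5),60); ob()
robot.line_to(st(-262,58,z+.5),60); o=ob()
robot.set_gripper(68,60)
robot.line_to([*o['eef_pos'][:2],200],150); ob()
c=cam('wrist');save(c,'w2.png');print([proj(c,st(x,y,22)).round() for x,y in[(-275,33),(-275,83),(-136,83)]])
c=cam('top');save(c,'t2.png')
m=c[0][195:300,180:335];cv2.imwrite('pics/t2c.png',cv2.resize(m[:,:,::-1],None,fx=5,fy=5,interpolation=cv2.INTER_CUBIC))
E
```

```text
False
t 8.34 pos [501.5 247.4   3.2] rot [180.  -0. 103.] F [0.6 0.4 0.4] w 67.9 g 0.0 q6 12.1 st [-140.1   -1.8]
t 8.64 pos [501.5 247.4   3.6] rot [180.  -0. 103.] F [-0.7  0.   5.4] w 48.7 g 63.6 q6 12.1 st [-140.1   -1.8]
t 10.22 pos [484.7 331.8   3.9] rot [-180.   -0.  103.] F [-0.4  1.  -2.1] w 48.2 g 62.7 q6 20.2 st [-226.2   -2.2]
t 11.54 pos [537.  378.5   4.3] rot [180.  -0. 103.] F [ 1.1  1.  -4.7] w 48.6 g 62.7 q6 21.2 st [-262.    58.1]
t 13.32 pos [536.5 378.2 198.9] rot [-179.9    0.   103. ] F [-0.9 -0.7  0.6] w 68.2 g 0.0 q6 21.2 st [-261.8   57.5]
[array([257., 164.]), array([314., 166.]), array([306., 305.])]
```

View pics/w2.png

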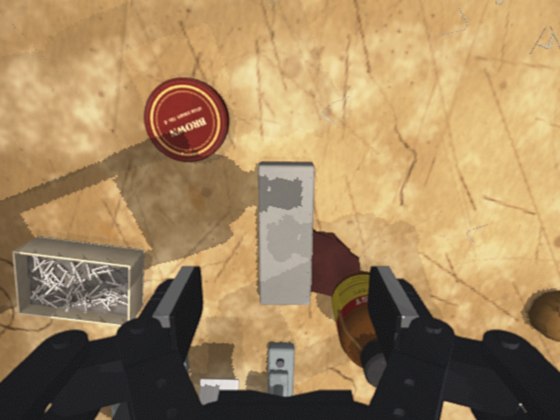

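The stone lies flat at its predicted spot, px (259–313,163–303), clear of the tin and bottle. Next is the knob: hover over it and look from close up.

```bash
python3 - <<'E'
from h import *
robot.line_to(st(-230,20,310),200)
robot.reach(st(0,-100,310),[180,0,186]); robot.set_gripper(50,60); robot.line_to(st(0,-100,270),100)
ob()
c=cam('wrist');save(c,'w3.png')
k=st(0,-100,193)
for a in(11,6,2):
  d=np.array([np.cos(np.radians(a)),np.sin(np.radians(a)),0])*35
  print(a,proj(c,k+d).round(),proj(c,k).round(),proj(c,k-d).round())
E
```

```text
t 16.66 pos [432.1  91.2 270.3] rot [ 180.    0. -174.] F [-0.1  0.8 -0.1] w 50.3 g 0.0 q6 -85.6 st [  0.  -99.8]
11 [289. 266.] [284. 215.] [279. 160.]
6 [284. 266.] [284. 215.] [284. 160.]
2 [281. 266.] [284. 215.] [288. 160.]
```

View pics/w3.png

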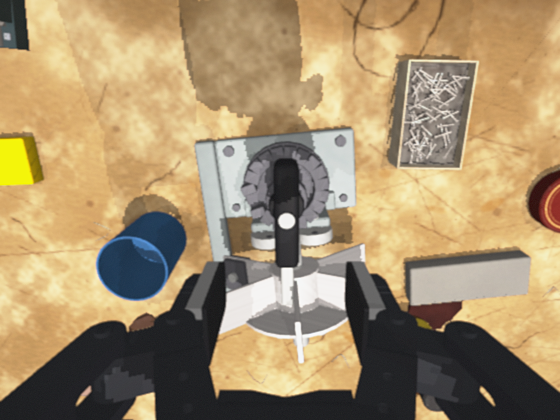

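The bar is upright in the image, px (286,158)–(286,265), so it sits at 6° and the knob axis is about 1.3 mm toward -x. Now grip, lift and check.

```bash
python3 - <<'E'
from h import *
K=lambda z:st(-1.3,-100.3,z)
robot.line_to(K(270)); print(robot.line_to(K(163),80,contact_N=8)); ob()
robot.set_gripper(8,70); o=ob(); z=o['eef_pos'][2]; p=o['eef_pos']
print(robot.line_to([p[0],p[1],z+17],25,contact_N=30)); robot.pause(.3); ob()
c=cam('side');m=c[0][205:335,200:340];cv2.imwrite('pics/s4c.png',cv2.resize(m[:,:,::-1],None,fx=4.5,fy=4.5,interpolation=cv2.INTER_CUBIC))
open('z0','w').write(str(z))
E
```

```text
False
t 18.44 pos [431.6  92.4 163.4] rot [ 1.80e+02  1.00e-01 -1.74e+02] F [-0.7  0.3 -0.5] w 50.2 g 0.0 q6 -85.4 st [ -1.3 -99.9]
t 18.86 pos [431.6  92.1 163.8] rot [-1.80e+02  1.00e-01 -1.74e+02] F [-1.3 -1.8  6.1] w 19.9 g 68.4 q6 -85.4 st [  -1.  -100.1]
False
t 20.02 pos [431.5  92.  181.1] rot [-180.    0. -174.] F [-0.4 -1.8  0.2] w 19.4 g 71.1 q6 -85.4 st [  -1.  -100.1]
```

View pics/s4c.png

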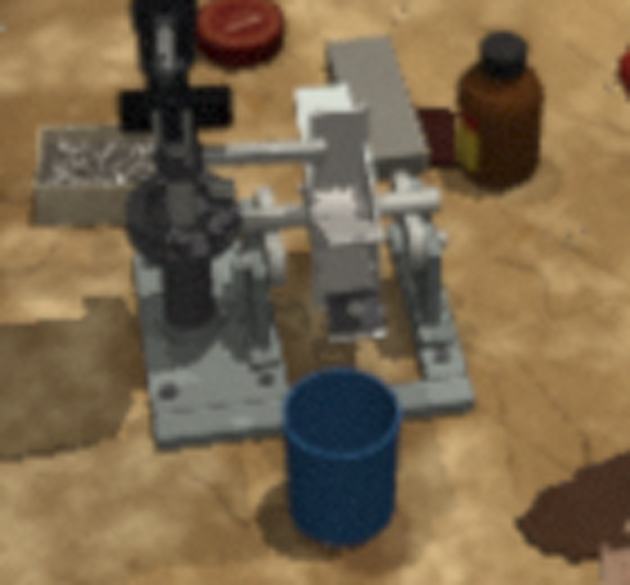

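The bar moved up about 20 crop px (130→150 on the finger line), so the knob is raised. The stone is out and nothing else has moved. Turning now.

```bash
python3 - <<'E'
from h import *
q=np.array(robot.get_obs()['qpos'])
for d in(10,25,40,55,64,70):
    t=q.copy(); t[5]+=d; robot.set_joints(list(t)); o=robot.get_obs(); print(d,o['time'].__round__(2),o['tcp_rot'][2].round(1),o['ft_torque'].round(2),o['contact_force'].round(1),round(o['grasp_force'],1),o['eef_pos'][2].round(1))
robot.pause(.2)
T=cam('top'); S=cam('side')
a=cv2.resize(T[0][205:285,240:330,::-1],(450,400),interpolation=cv2.INTER_CUBIC); b=cv2.resize(S[0][205:305,215:305,::-1],(360,400),interpolation=cv2.INTER_CUBIC)
cv2.imwrite('pics/ts5.png',cv2.hconcat([a[:,:430],b]))
E
```

```text
10 20.36 176.2 [-0.1   0.04 -0.14] [-0.1 -0.9 -1.2] 70.8 181.1
25 20.72 161.3 [ 0.35 -0.04 -0.01] [-0.3  0.9 -1.5] 70.7 181.1
40 21.07 146.3 [ 0.86 -0.25 -0.01] [ 0.9  5.4 -1.6] 70.4 181.2
55 21.43 131.2 [ 1.04 -0.34 -0.01] [ 2.6  6.2 -3.3] 70.1 181.2
64 21.71 122.2 [ 1.09 -0.38 -0.04] [ 2.2  5.6 -3.6] 70.0 181.2
70 21.96 116.2 [ 1.12 -0.5  -0.05] [ 1.4  5.9 -4.2] 69.9 181.2
```

View pics/ts5.png

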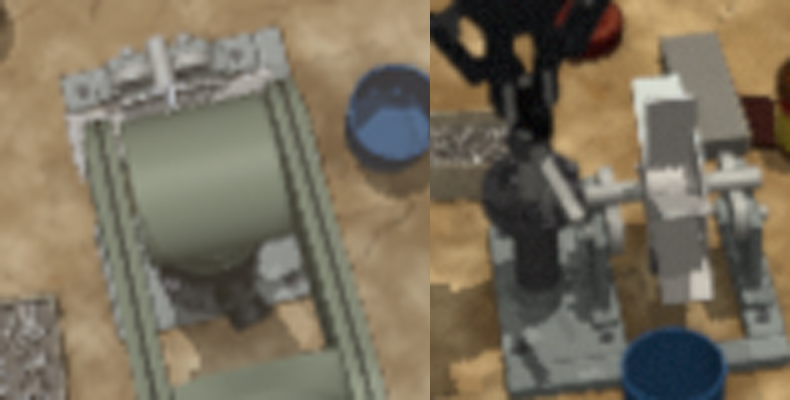

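The side view shows the finger swung out toward stand +x, and the fan is now free. Pushing down.

```bash
python3 - <<'E'
from h import *
z0=float(open('z0').read()); p=robot.get_obs()['eef_pos']
print(z0,robot.line_to([p[0],p[1],z0-1.5],20,contact_N=25)); robot.pause(.3); ob()
E
```

```text
163.7854773375674 False
t 23.65 pos [433.   93.4 163.7] rot [179.9   0.  116.1] F [-1.3  4.9 11.4] w 19.9 g 73.8 q6 -15.4 st [ -2.  -98.4]
```

It is seated: same height as at the start, with a reaction force. Release, retreat and check.

```bash
python3 - <<'E'
from h import *
robot.set_gripper(50,70); p=robot.get_obs()['eef_pos']
robot.line_to([p[0],p[1],270],100); robot.line_to([p[0]-60,p[1]-40,330],150); robot.reach([350,-250,330],[180,0,60]); robot.pause(2); ob()
T=cam('top'); S=cam('side')
f=lambda c,y,x:cv2.resize(c[0][y:y+100,x:x+100,::-1],(395,395),interpolation=cv2.INTER_CUBIC)
cv2.imwrite('pics/ts6.png',cv2.hconcat([f(T,195,225),f(S,210,215)]))
robot.pause(1); S2=cam('side'); print('diff',np.abs(S2[0][210:310,215:315].astype(int)-S[0][210:310,215:315]).max())
E
```

```text
t 29.21 pos [ 350. -250.  330.] rot [-180.   -0.   60.] F [-0.2  0.  -0.6] w 50.2 g 0.0 q6 -7.1 st [ 319.2 -245.4]
diff 19
```

View pics/ts6.png

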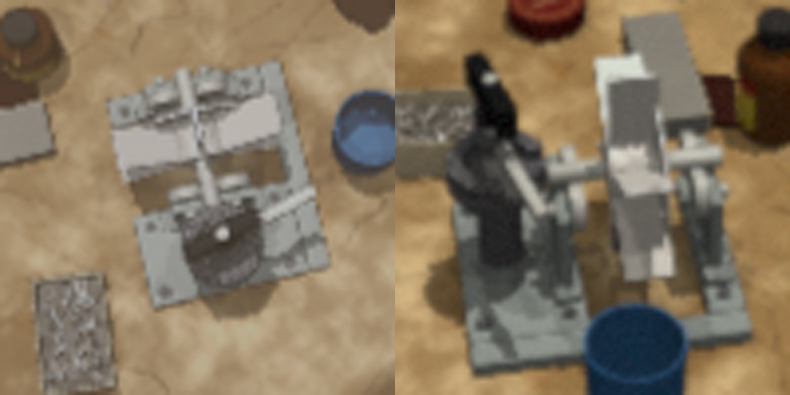

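The finger points about 15° short of +x (the free notch), the knob is down, the bystanders are in place and the fan has swung round. Next I'll confirm it is at rest and hand in.

```bash
python3 - <<'E'
from h import *
robot.pause(2.5); g=lambda:cam('side')[0][210:310,215:315].astype(int)
a=g(); robot.pause(.35); b=g(); robot.pause(.5); c=g()
print(abs(a-b).max(),abs(b-c).max(),abs(a-b).mean(),robot.get_obs()['time'])
print(robot.job_done())
E
```

```text
14 14 1.4300333333333333 33.8583
the job is handed in; nothing more can be done
None
```

I handed the job in at 33.9 s. The whetstone lies flat about 21 cm from the fan's middle, and the knob is seated in the free notch. The fan swung free and looked at rest, and the tin, bottle, tray and cup were left alone; I couldn't see the weight directly in the final pictures, and no verdict came back.

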